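# Release the bar clamp and take out the re-faced sanding block

## Task

The glue on the re-faced sanding block in the bar clamp has set. Lift the clamp's red pawl and slide its jaw well back, leaving the clamp open; then take the block out of the clamp and lay it flat on the middle part of the grey folder, setting it down rather than dropping it. Leave the spare sanding block, the tape roll and the glue stick where they are.

Things in the scene. Friction and masses are not known exactly. Their poses are not given: they have to be found in the camera images.
- clamp: Bar clamp screwed down: aluminium bar 237 mm long along its x, 36 mm wide, top 30 mm high, dark feet 64 mm wide. Origin on the cabinet top under the bar; +x points from the red-tabbed pawl to the fixed blue jaw (x 87 to 112 mm). Both blue jaws are 50 mm wide, 64 mm high; the sliding one is at x = -22 to 3 mm when clamped. Teeth for the pawl on the bar are 10 mm wide, tops at 37 mm.
- jaw (a joint): Slide of the near blue jaw: 0 = clamped, grows as it goes back along the clamp's -x, up to 0.045 m. About 2 N of friction; it stays where left. It cannot go back (over 2 mm) while the pawl is down. Its steel lip, 64 mm high, reaches 10 mm over the block's end, 2.5 mm above it, so the block comes up only after the jaw is back.
- pawl (a joint): Hinge of the pawl on the sliding jaw: 0 = down in the teeth, grows to 0.6 rad as the tab is lifted; free of the teeth from about 0.2 rad (tab 10 mm up). Pivot 49 mm towards clamp +x of the tab point and 10 mm lower, axis along clamp y. A weak spring (about 1 N at the tab) drops it when let go: hold it up by the tab and pull along clamp -x, and the jaw comes with it.
- pawl_tab (a point): Point in the middle of the pawl's red tab: 16 mm thick (across the bar, along clamp y), 22 mm long, 26 mm tall, its top 12 mm above this point; this point is 53 mm above the cabinet top when down. Axes as the clamp's, tilted by the pawl's angle. Grip it across its thickness from above; beside it the bar's top is 23 mm below this point.
- work_center (a point): Centre of the brown sanding block in the clamp: 48 mm (its x) by 83 mm (its y) by 26 mm tall, about 55 g. Clamped, its length lies along the bar and it stands on the bar, overhanging it 6 mm each side, its centre 43 mm above the cabinet top; grip it across the 48 mm.
- folder: Flat grey folder, 220 mm (its x) by 300 mm (its y), 9 mm thick, fixed to the cabinet top. Origin at the centre of its underside. The middle part is up to 65 mm either way along its x and 100 mm either way along its y.
- spare_block: A like brown sanding block lying loose on the cabinet top, away from the clamp (48 x 83 x 26 mm, origin at the centre of its underside); to be left alone.
- tape: Roll of masking tape lying flat, 104 mm across, 25 mm tall, origin at the centre of its underside; to be left alone.
- glue_stick: Yellow and red glue stick lying down, 103 mm long, 23 mm thick, origin at the centre of its underside; to be left alone.
Things that resemble listed ones, but are neither listed nor needed, are in the scene too. What is shaped like the part that bears work_center but blue or yellow is not meant.

How it is judged:
By the outcome, as a careful person would: the job done as asked, in the order asked, and still so for the second after the job is handed in, with the robot touching nothing.
It also fails if it takes over 51 s, if anything falls off the work surface, if the arm or the gripper's body presses on something with over 40 N, if the wrist force passes 120 N, or if a joint passes its speed limit or range.

## Robot

A 7-joint arm with a two-finger parallel gripper is mounted at the origin on a cart in front of the work surface, level with it; the furniture and walls round the work are solid. World frame = base frame: x ahead of the robot, y to its left, z up, the work surface at z = 0. Lengths are in m, angles in rad, forces in N, time in s.
With the tool pointing down it reaches from about 0.35 to 0.9 m from the base axis. Payload 8.1 kg.
Tool frame: the origin (TCP) lies at the very end of the fingers, on their centre line; the grasp point (between the pads) lies env.pinch_z behind it (env.pinch_z is the distance from the TCP to the grasp point, in m); z points along the fingers, y is the direction in which the jaws open and shut (so a half turn about z gives the same grasp; the last joint's range is limited). The gripper opens to 92 mm and grips with 3 to 60 N. Pads are 19 mm wide; open, the fingers measure 130 mm over their backs; the gripper's body (75 mm by 190 mm) begins 47 mm behind the grasp point.
Start: joints at [1.066, 0.434, 0.025, 1.573, -0.012, 1.134, -0.075], TCP at [0.244, -0.575, 0.197] pointing down, gripper open.
Joint ranges: [-2.62, 2.62], [-0.44, 2.09], [-1.27, 1.32], [0.08, 2.57], [-1.32, 4.46], [0.12, 2], [-2.74, 2.74]. Speed limits (rad/s): [2.22, 2.22, 3.01, 3.01, 3.14, 3.14, 3.14].

## Interface

Orientations are given as a unit quaternion [x, y, z, w].
In Python, from rig import env, imaging gives the robot as it stands.
- The arm moves only by the tool jog_arm, never from a script. Its argument "series" is one flat list of numbers, 7 for each row, row after row: the shift along the tool's x, y, z in cm, then the turn, a rotation vector about the tool's x, y, z in rad, then the opening in per cent of the stroke, from 0 (shut) to 100 (fully open). A call has 1 to 20 rows; each row is the pose to reach, as a shift and turn from the pose commanded when the call began, along the tool's axes at that moment; what a row does not reach only later rows make up. A row lasts 1/8 s, in which the tool goes at most 62.5 mm and 10.7 degrees, less where a joint would pass 70% of its speed; a pose out of reach is approached as far as the arm can. A call with a gripper value outside its range is refused whole. The fingers move at their own pace and stop on an object; "newtons" is the grip in N (left out, the last holds). Time passes only in rows, so rows that repeat a pose let the fingers close. It gives the time, the measured TCP pose, the force and the opening at its end, in the units of the state.
- env.read_state(): the state, without advancing time (a new reading comes with each control period).
- imaging.get_image(name): name is "scene" or "top" or "wrist"; returns a dict with "pixels" (480x640x3 uint8, red, green, blue), "fovy" (degrees; the focal length in pixels is half the picture's height over the tangent of half this angle, whatever the lens; pixels are square), "cx", "cy" (the principal point, pixels), "T" (4x4, takes a point from camera to world coordinates); the wrist camera has in their place "hand_eye" (4x4, takes a point from camera to tool coordinates, whose origin is the TCP and whose axes are the flange's). Camera axes: x right, y down, z forward; pixel columns grow to the right and rows downward; lengths in m; the calibration is good to about 2 mm. A picture is of the moment at which its call begins: read the wrist's pose just before it. There is no depth.
- env.hand_in(): hands the job in, once; it reports no verdict.
The state is a dict: "clock": time; "qpos": joint angles; "dq": joint speeds; "joint_torque": joint torques, N m; "eef_pos": TCP position; "tcp_rot": TCP orientation; "wrist_force": force on the tool from outside, world axes, zero at the start; "ft_torque": the same for the moment, N m; "width": finger opening in m.
Only numpy, scipy, OpenCV 4.12 (cv2) and the standard library are available. Lean on these libraries where they do the work, as an engineer would, in place of code of your own. Each camera call takes 0.05 s, during which the arm holds its last target.

## Working session

There is one attempt and no reset: what is moved stays moved. The work goes in short steps, Python scripts to look and compute and a tool call to move; the robot and the scene stay as the last step left them, time stands still between calls to the robot, and variables do not carry over. Pictures are saved under pics/ and viewed, and the job is handed in when it is done.

Besides the shell and the picture viewer there is one more tool, called after ">>>" by a JSON object that holds its "op" and its "data". jog_arm: Moves the arm, as the interface text tells. Its arguments: {"type":"object","properties":{"series":{"type":"array","items":{"type":"number"}},"newtons":{"type":"number"}},"required":["series"]}

```bash
ls; mkdir -p pics; python3 - <<'E'
from rig import env, imaging
import cv2
print(env.read_state(), env.pinch_z)
for n in ("scene","top","wrist"):
    d=imaging.get_image(n); cv2.imwrite(f"pics/{n}0.png",d["pixels"][:,:,::-1])
    print(n,d["fovy"],d["cx"],d["cy"],d.get("T",d.get("hand_eye")))
E
```

```text
pics
{'clock': 0.0, 'qpos': array([ 1.06639195,  0.43521909,  0.02498351,  1.57409091, -0.01161314,
        1.13396954, -0.07507705]), 'dq': array([-0.00016229, -0.00076528, -0.00241562,  0.00117331, -0.00027237,
       -0.00029489, -0.00238781]), 'joint_torque': array([ 5.59332912e-04, -6.67847586e+01,  9.85076465e-01, -3.14461648e+01,
       -6.05337764e-02,  4.30018036e-02,  1.34269289e-04]), 'eef_pos': array([ 0.24415439, -0.57474563,  0.19574992]), 'tcp_rot': array([ 9.79892828e-01,  1.99523058e-01, -2.18355812e-04, -7.39260863e-04]), 'wrist_force': array([-1.40127982,  0.42845515,  0.12261712]), 'ft_torque': array([-0.00277277,  0.01739279, -0.01594447]), 'width': 0.09149099502915987} 0.0188
scene 47.095034045289815 315.46988608413454 240.51297447225082 [[-0.83676929 -0.41459384  0.35767178  0.00449152]
 [-0.54746802  0.62179288 -0.56004677  0.73120812]
 [ 0.00979417 -0.6644438  -0.74727406  1.10456426]
 [ 0.          0.          0.          1.        ]]
top 53.01711237764907 317.6899188015286 243.021852273783 [[-0.02005517 -0.99737642  0.06955616  0.4259211 ]
 [-0.99968324  0.0189462  -0.01656686 -0.0242814 ]
 [ 0.01520557 -0.06986638 -0.99744046  1.29971322]
 [ 0.          0.          0.          1.        ]]
wrist 58.26942805623729 318.99761826188785 242.80552351901792 [[ 8.23646494e-04 -9.57549056e-01 -2.88269193e-01  7.78590234e-02]
 [ 9.99999091e-01  4.80891783e-04  1.25982339e-03 -2.89585521e-04]
 [-1.06771642e-03 -2.88269968e-01  9.57548581e-01 -1.88304371e-01]
 [ 0.00000000e+00  0.00000000e+00  0.00000000e+00  1.00000000e+00]]
```

View pics/scene0.png

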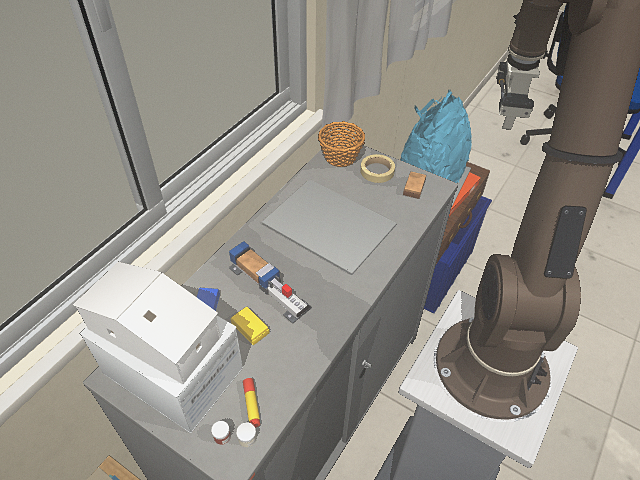

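View pics/top0.png

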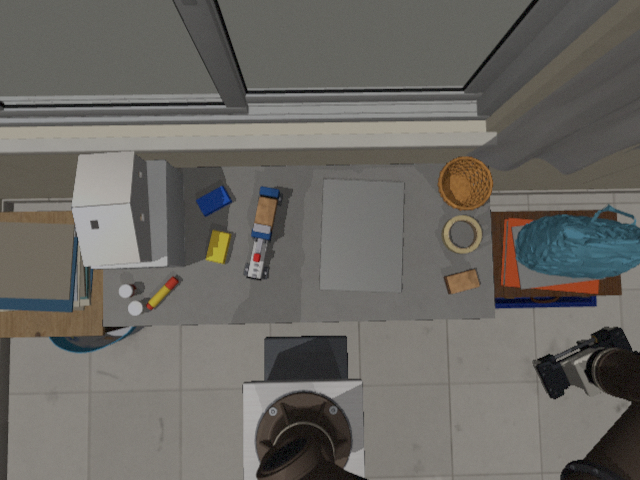

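The top view shows the clamp at about (262,235), red tab at (257,257), clamped block at (265,208) and folder centre at about (362,236). The spare block (462,281), tape (462,234) and glue stick (162,293) are clear of these. I'll zoom in to pick features.

```bash
cat > h.py <<'E'
import numpy as np, cv2
from scipy.spatial.transform import Rotation as R
def cam(d,st=None):
    f=240/np.tan(np.radians(d["fovy"])/2)
    if "T" in d: T=d["T"]
    else:
        W=np.eye(4);W[:3,:3]=R.from_quat(st["tcp_rot"]).as_matrix();W[:3,3]=st["eef_pos"];T=W@d["hand_eye"]
    return f,d["cx"],d["cy"],np.array(T)
def ray(c,u,v):
    f,cx,cy,T=c; r=T[:3,:3]@np.array([(u-cx)/f,(v-cy)/f,1]); return T[:3,3],r/np.linalg.norm(r)
def atz(c,u,v,z):
    o,r=ray(c,u,v); return o+r*(z-o[2])/r[2]
def tri(cs,uvs):
    A=np.zeros((3,3));b=np.zeros(3);rs=[]
    for c,(u,v) in zip(cs,uvs):
        o,r=ray(c,u,v);P=np.eye(3)-np.outer(r,r);A+=P;b+=P@o;rs.append((o,P))
    p=np.linalg.solve(A,b); return p,[round(float(np.linalg.norm(P@(p-o)))*1000,1) for o,P in rs]
def proj(c,p):
    f,cx,cy,T=c;q=T[:3,:3].T@(np.array(p)-T[:3,3]);return f*q[0]/q[2]+cx,f*q[1]/q[2]+cy
E
python3 - <<'E'
from h import *
t=cv2.imread("pics/top0.png");s=cv2.imread("pics/scene0.png")
cv2.imwrite("pics/topz.png",cv2.resize(t[180:290,225:305],None,fx=5.4,fy=5.4,interpolation=cv2.INTER_CUBIC))
cv2.imwrite("pics/scz.png",cv2.resize(s[230:330,215:325],None,fx=6,fy=6,interpolation=cv2.INTER_CUBIC))
E
```

```text
(no output)
```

View pics/topz.png

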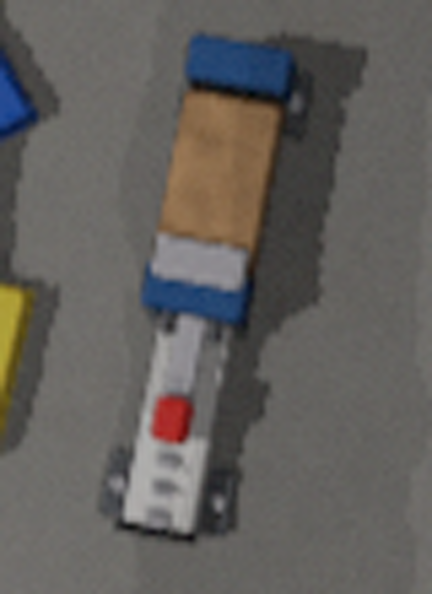

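View pics/scz.png

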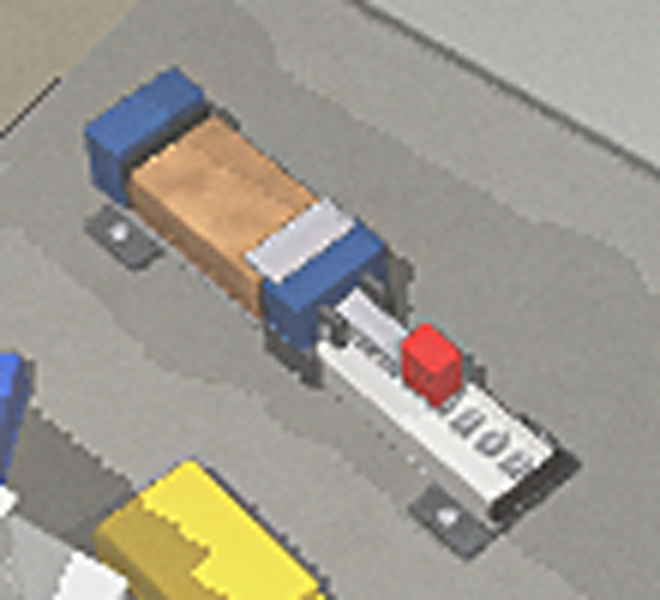

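```bash
python3 - <<'E'
from h import *
from rig import imaging
ct=cam(imaging.get_image("top"));cs=cam(imaging.get_image("scene"))
T=lambda x,y:(225+(x+.5)/5.4-.5,180+(y+.5)/5.4-.5)
S=lambda x,y:(215+(x+.5)/6-.5,230+(y+.5)/6-.5)
pr=dict(tabtop=(T(174,416),S(432,345)),
 fix_outL=(T(190,36),S(86,133)), fix_outR=(T(296,46),S(175,69)),fix_inR=(T(290,95),S(207,98)),fix_inL=(T(186,86),S(120,160)),
 sl_outL=(T(146,305),S(270,305)),sl_outR=(T(248,318),S(388,243)), sl_inR=(T(251,283),S(352,215)),
 lipR=(T(246,247),S(320,200)), bar_endL=(T(125,522),S(487,500)),bar_endR=(T(200,534),S(556,447)))
for k,v in pr.items():
    p,r=tri([ct,cs],v);print(k,p.round(4),r)
for n,z,uvs in [("folder",.009,[(322,179),(405,181),(402,292),(320,290)])]:
    P=np.array([atz(ct,u,v,z) for u,v in uvs]);print(P.round(3),P.mean(0))
    L=np.linalg.norm(np.diff(P,axis=0,append=P[:1]),axis=1);print(L)
for n,u,v in [("blue",213,201),("yellow",218,247),("spare",462,281),("tape",462,234),("glue",162,293)]:print(n,atz(ct,u,v,.02).round(3))
print(atz(ct,300,140,0.0), atz(ct,300,165,0))
E
```

```text
tabtop [0.4795 0.1117 0.0637] [0.6, 0.6]
fix_outL [0.6616 0.1018 0.0639] [0.9, 0.9]
fix_outR [0.6561 0.051  0.0596] [1.5, 1.5]
fix_inR [0.634  0.0552 0.0587] [0.1, 0.1]
fix_inL [0.6389 0.1049 0.0642] [0.9, 0.9]
sl_outL [0.5384 0.128  0.0635] [5.9, 5.9]
sl_outR [0.5261 0.0765 0.0586] [0.5, 0.5]
sl_inR [0.5435 0.0751 0.063 ] [0.6, 0.6]
lipR [0.5598 0.0766 0.0634] [0.5, 0.5]
bar_endL [0.4316 0.1407 0.0308] [1.4, 1.4]
bar_endR [0.4245 0.1042 0.0289] [0.7, 0.7]
[[ 0.69  -0.061  0.009]
 [ 0.681 -0.287  0.009]
 [ 0.38  -0.269  0.009]
 [ 0.39  -0.049  0.009]] [ 0.53518689 -0.16644295  0.009     ]
[0.22597615 0.30089415 0.21964566 0.30009093]
blue [0.633 0.232 0.02 ]
yellow [0.51  0.219 0.02 ]
spare [ 0.406 -0.428  0.02 ]
tape [ 0.532 -0.433  0.02 ]
glue [0.391 0.367 0.02 ]
[ 0.80118511 -0.0029576   0.        ] [ 0.73154526 -0.00173939  0.        ]
```

The triangulation agrees with the text's heights: tab top 64 mm, jaw tops about 62 mm. That gives a clamp yaw of about -0.196 rad, tab at (0.48,0.112) and block centre at about (0.593,0.089). The folder centre is about (0.535,-0.166). Next I compute the approach.

```bash
cat >> h.py <<'E'
def rel(st,p,yaw,pitch=0.):
    """tool x at world yaw, tool down; pitch about clamp y; returns row shift cm + rotvec"""
    R0=R.from_quat(st["tcp_rot"]); 
    Rt=R.from_euler('z',yaw)*R.from_euler('y',pitch)*R.from_euler('x',np.pi)
    d=R0.inv().apply(np.array(p)-st["eef_pos"])*100
    return d.round(2),(R0.inv()*Rt).as_rotvec().round(3)
E
python3 - <<'E'
from h import *
from rig import env
print(rel(env.read_state(),[.485,.1107,.15],-.196))
E
```

```text
(array([ 48.97, -53.7 ,   4.65]), array([-0.001,  0.   ,  0.598]))
```

>>> {"op": "jog_arm", "data": {"series": [1.5,-1.6,0,0,0,0.02,100,4.9,-5.4,0,0,0,0.06,100,8.8,-9.7,0,0,0,0.11,100,12.7,-14,0,0,0,0.16,100,16.7,-18.3,0,0,0,0.2,100,20.6,-22.6,0,0,0,0.25,100,24.5,-26.9,0,0,0,0.3,100,28.4,-31.1,0.5,0,0,0.35,100,32.3,-35.4,1,0,0,0.4,100,36.2,-39.7,2,0,0,0.45,100,40.2,-44,3,0,0,0.5,100,44.1,-48.3,4,0,0,0.55,100,47,-51.5,4.6,0,0,0.58,100,49,-53.7,4.6,0,0,0.598,100,49,-53.7,4.6,0,0,0.598,100,49,-53.7,4.6,0,0,0.598,100]}}

```text
clock: 2.25
eef_pos: [0.4851, 0.1097, 0.1503]
tcp_rot: [0.995, -0.098, -0.0, 0.0]
wrist_force: [0.0, -0.4, -0.3]
width: 0.0919
```

```bash
cat > w.py <<'E'
import sys,pickle
from h import *
from rig import env,imaging
st=env.read_state();d=imaging.get_image("wrist")
cv2.imwrite(f"pics/{sys.argv[1]}.png",d["pixels"][:,:,::-1]);pickle.dump((st,cam(d,st)),open(f"pics/{sys.argv[1]}.pkl","wb"))
print({k:np.round(st[k],4) for k in("clock","eef_pos","tcp_rot","wrist_force","width")})
E
python3 w.py w1
```

```text
{'clock': np.float64(2.25), 'eef_pos': array([0.4851, 0.1097, 0.1503]), 'tcp_rot': array([ 9.952e-01, -9.810e-02, -2.000e-04,  4.000e-04]), 'wrist_force': array([ 0.004 , -0.3504, -0.276 ]), 'width': np.float64(0.0919)}
```

View pics/w1.png

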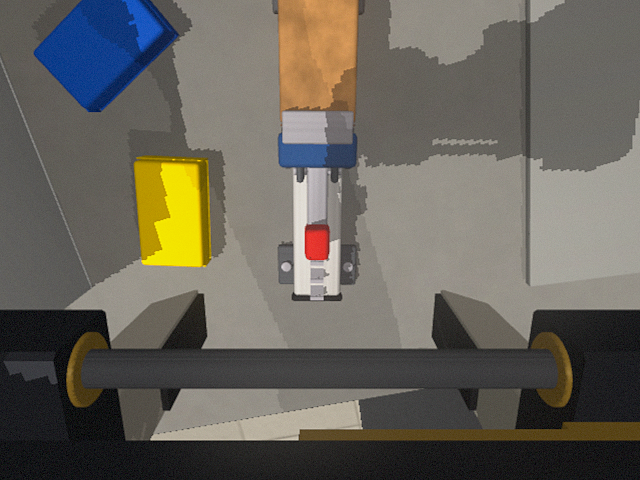

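```bash
python3 - <<'E'
from h import *
import pickle
st,c=pickle.load(open("pics/w1.pkl","rb"))
im=cv2.imread("pics/w1.png");cv2.imwrite("pics/w1z.png",cv2.resize(im[130:310,250:390],None,fx=3.3,fy=3.3,interpolation=cv2.INTER_CUBIC))
h=cv2.cvtColor(im,cv2.COLOR_BGR2HSV);m=((h[...,0]<8)|(h[...,0]>172))&(h[...,1]>150)&(h[...,2]>60)
m[:, :250]=0;m[:,390:]=0;ys,xs=np.nonzero(m);print(xs.min(),xs.max(),ys.min(),ys.max())
yaw=-.196;ex=np.array([np.cos(yaw),np.sin(yaw),0])
for dx in(-.011,.011):
  for z in (.065,.039): print(dx,z,np.round(proj(c,np.array([.4795,.1117,z])+dx*ex),1))
print("barend",atz(c,317,297,.03),atz(c,293,297,.03),atz(c,342,297,.03), "jaw back corners",atz(c,278.5,166,.064),atz(c,357,166,.064))
E
```

```text
305 328 225 259
-0.011 0.065 [317.4 260.5]
-0.011 0.039 [317.4 248.8]
0.011 0.065 [317.3 228.8]
0.011 0.039 [317.4 219.5]
barend [0.42745026 0.12240797 0.03      ] [0.43109556 0.14071532 0.03      ] [0.42365214 0.10333317 0.03      ] jaw back corners [0.53508125 0.12564967 0.064     ] [0.52542312 0.07698097 0.064     ]
```

View pics/w1z.png

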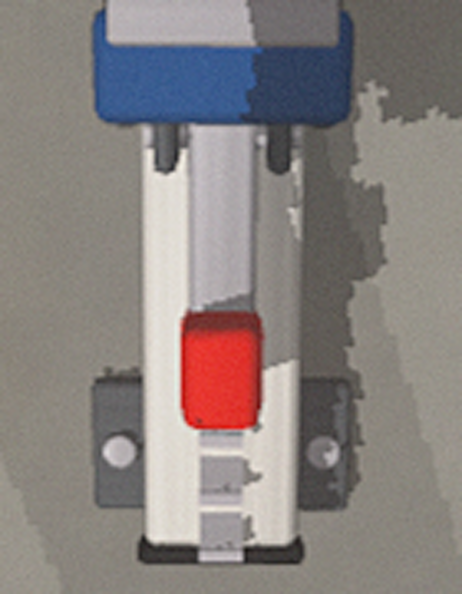

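```bash
python3 - <<'E'
from h import *
from rig import env
st=env.read_state()
print(rel(st,[.480,.1116,.038],-.196))
E
```

```text
(array([-0.55, -0.13, 11.24]), array([ 0.001,  0.   , -0.001]))
```

>>> {"op": "jog_arm", "data": {"series": [-0.2,-0.1,2,0,0,0,60,-0.5,-0.1,6,0,0,0,60,-0.5,-0.1,9.5,0,0,0,60,-0.5,-0.1,10.9,0,0,0,60,-0.5,-0.1,11.2,0,0,0,60,-0.5,-0.1,11.2,0,0,0,60]}}

```text
clock: 3.05
eef_pos: [0.4814, 0.1125, 0.0394]
tcp_rot: [0.995, -0.098, 0.001, -0.0]
wrist_force: [1.0, -0.0, 0.1]
width: 0.0549
```

```bash
python3 w.py w2
```

```text
{'clock': np.float64(3.05), 'eef_pos': array([0.4814, 0.1125, 0.0394]), 'tcp_rot': array([ 9.952e-01, -9.820e-02,  6.000e-04, -2.000e-04]), 'wrist_force': array([ 0.9976, -0.0347,  0.0814]), 'width': np.float64(0.0549)}
```

View pics/w2.png

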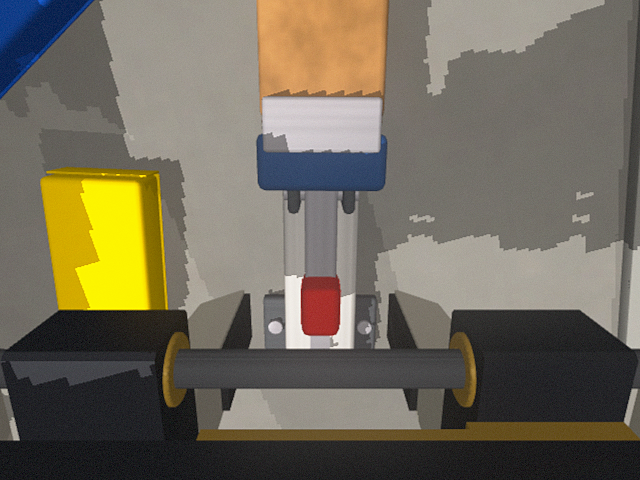

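```bash
python3 - <<'E'
from h import *
import pickle
st,c=pickle.load(open("pics/w2.pkl","rb"))
g=st["eef_pos"]+np.array([0,0,.0188]);print(g,"grasp px",proj(c,g))
yaw=-.196;ex=np.array([np.cos(yaw),np.sin(yaw),0])
for dx in(-.011,.011):
  print(dx,np.round(proj(c,np.array([.480,.1116,.065])+dx*ex),1))
im=cv2.imread("pics/w2.png");cv2.imwrite("pics/w2z.png",im[260:360,260:380].repeat(5,0).repeat(5,1))
E
```

```text
[0.48144423 0.11248943 0.05821452] grasp px (np.float64(318.8795601520828), np.float64(302.59448724399135))
-0.011 [321.6 336. ]
0.011 [321.7 287.6]
```

View pics/w2z.png

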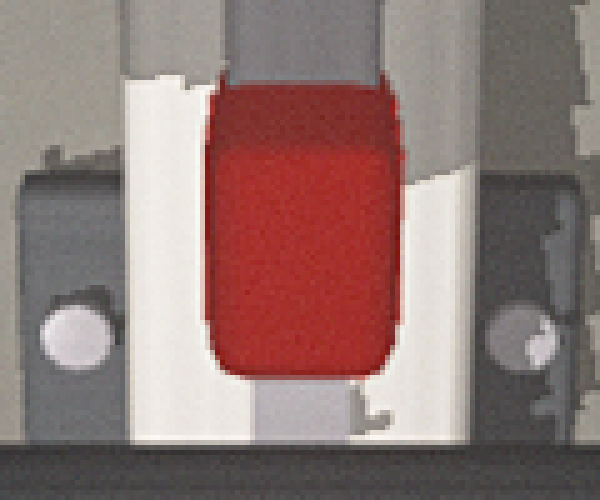

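>>> {"op": "jog_arm", "data": {"series": [-0.1,0,0.2,0,0,0,60,-0.1,0,0.2,0,0,0,5,-0.1,0,0.2,0,0,0,5,-0.1,0,0.2,0,0,0,5,-0.1,0,0.2,0,0,0,5,-0.1,0,0.2,0,0,0,5,-0.1,0,-0.1,0,-0.06,0,5,-0.1,0,-0.45,0,-0.14,0,5,-0.1,0,-0.9,0,-0.22,0,5,0,0,-1.3,0,-0.3,0,5,0,0,-1.5,0,-0.35,0,5,0,0,-1.5,0,-0.35,0,5], "newtons": 20}}

```text
clock: 4.6
eef_pos: [0.4814, 0.1121, 0.0528]
tcp_rot: [0.98, -0.097, -0.173, -0.017]
wrist_force: [-0.4, 0.7, -0.3]
width: 0.0047
```

```bash
python3 w.py w3;python3 - <<'E'
from h import *
from rig import env
st=env.read_state();R0=R.from_quat(st["tcp_rot"])
yaw=-.196;print(R0.inv().apply(-4.4*np.array([np.cos(yaw),np.sin(yaw),0])))
E
```

```text
{'clock': np.float64(4.6), 'eef_pos': array([0.4814, 0.1121, 0.0528]), 'tcp_rot': array([ 0.9799, -0.0972, -0.1733, -0.0171]), 'wrist_force': array([-0.4065,  0.6876, -0.3223]), 'width': np.float64(0.0047)}
[-4.13372698e+00  3.30899438e-03  1.50741178e+00]
```

View pics/w3.png

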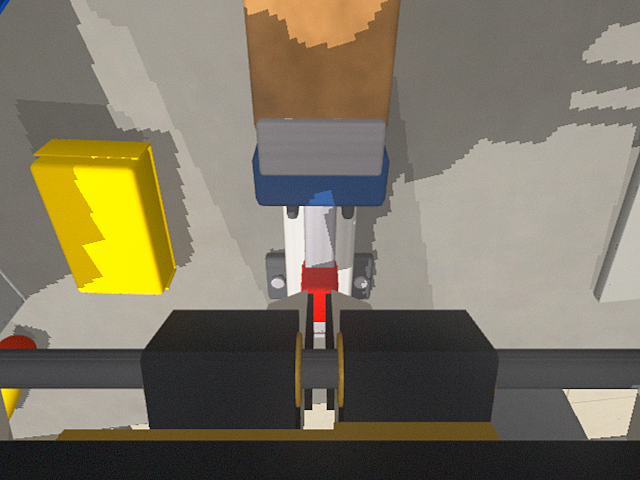

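```bash
python3 - <<'E'
from h import *
import pickle
im=cv2.imread("pics/w3.png");cv2.imwrite("pics/w3z.png",im[240:420,250:390].repeat(4,0).repeat(4,1)[:600])
for n,w in(("w2",.0549),("w3",.0047)):
  st,c=pickle.load(open(f"pics/{n}.pkl","rb"));Rm=R.from_quat(st["tcp_rot"])
  for x in(-.0095,.0095):
   for z in (0,-.0188,-.04): print(n,x,z,[np.round(proj(c,st["eef_pos"]+Rm.apply([x,s*w/2,z])),0) for s in(1,-1)])
print(st["qpos"])
E
```

```text
w2 -0.0095 0 [array([376., 304.]), array([261., 304.])]
w2 -0.0095 -0.0188 [array([382., 323.]), array([256., 323.])]
w2 -0.0095 -0.04 [array([390., 348.]), array([248., 348.])]
w2 0.0095 0 [array([378., 267.]), array([260., 267.])]
w2 0.0095 -0.0188 [array([384., 282.]), array([254., 282.])]
w2 0.0095 -0.04 [array([392., 303.]), array([246., 303.])]
w3 -0.0095 0 [array([324., 304.]), array([314., 304.])]
w3 -0.0095 -0.0188 [array([324., 323.]), array([313., 323.])]
w3 -0.0095 -0.04 [array([325., 348.]), array([313., 348.])]
w3 0.0095 0 [array([324., 267.]), array([314., 267.])]
w3 0.0095 -0.0188 [array([324., 282.]), array([313., 282.])]
w3 0.0095 -0.04 [array([325., 303.]), array([313., 303.])]
[ 0.02027835  0.63578221 -0.36272723  1.72687923  0.05002626  1.12182441
 -2.10658389]
```

View pics/w3z.png

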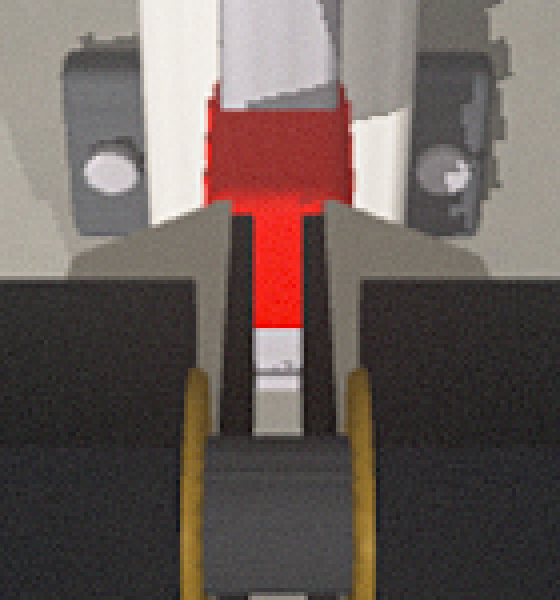

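The fingers shut to 4.7 mm, so they closed over the tab without gripping it. In the wrist view the fingertips appear at row 294, about 28 mm short of where the TCP should be. I'll check this with the scene camera.

```bash
python3 - <<'E'
from h import *
from rig import env,imaging
st=env.read_state()
for n,b in(("scene",(240,340,235,345)),("top",(200,300,215,325))):
  d=imaging.get_image(n);im=d["pixels"][:,:,::-1].copy();c=cam(d)
  cv2.imwrite(f"pics/{n}3.png",im)
  cv2.imwrite(f"pics/{n}3z.png",cv2.resize(im[b[0]:b[1],b[2]:b[3]],None,fx=6,fy=6,interpolation=cv2.INTER_CUBIC))
  Rm=R.from_quat(st["tcp_rot"])
  for z in(0,-.0188,-.0286):
    u,v=proj(c,st["eef_pos"]+Rm.apply([0,0,z]));print(n,z,u,v,"zoom",(u-b[2])*6,(v-b[0])*6)
E
```

```text
scene 0 285.8363779311997 289.7516439526444 zoom 305.01826758719824 298.50986371586623
scene -0.0188 283.7165713890965 283.6916311749798 zoom 292.2994283345789 262.1497870498789
scene -0.0286 282.5981983846174 280.4944739992058 zoom 285.58919030770426 242.96684399523485
top 0 257.10486183129933 256.5413223424374 zoom 252.629170987796 339.24793405462447
top -0.0188 256.80670665348526 253.76831432207678 zoom 250.84023992091159 322.60988593246066
top -0.0286 256.64795731863455 252.29185772657064 zoom 249.88774391180732 313.75114635942384
```

View pics/scene3z.png

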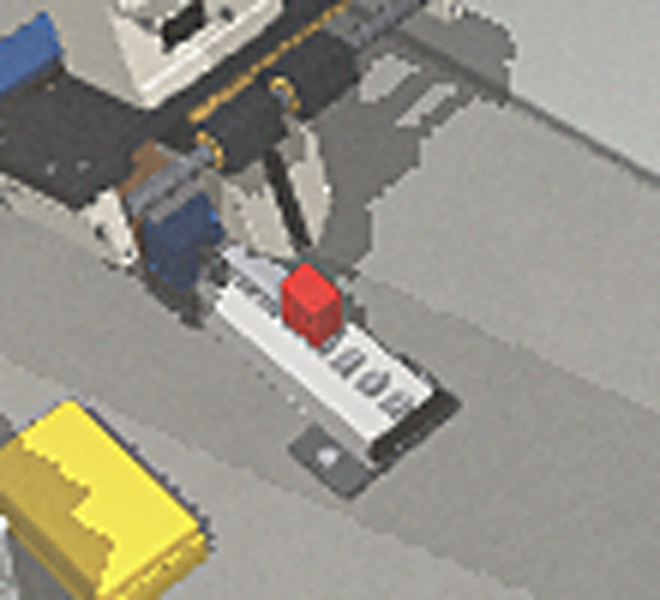

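View pics/scene3.png

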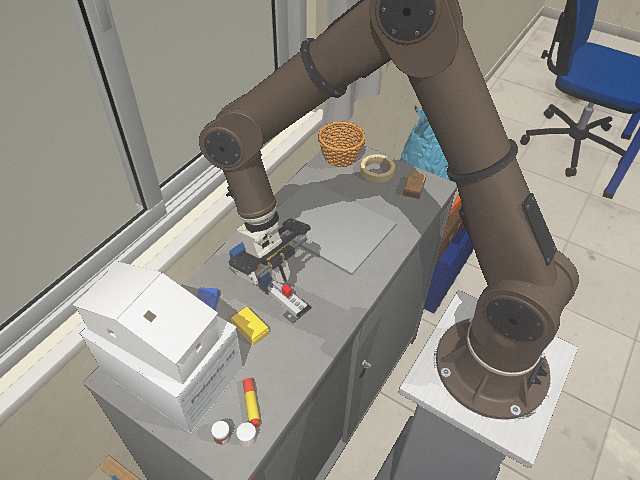

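Three checks agree that the fingertips really end about 28 mm above the reported TCP:
- **Wrist corners:** the fingertip corners sit at a depth of 0.173 m.
- **Scene view:** the tip shows above the tab.
- **Closing:** the fingers shut freely to 4.7 mm with no force.

I'll open, untilt, and go down with that offset, in steps with a force check.

```bash
python3 - <<'E'
from h import *
from rig import env
st=env.read_state()
for z in (.044,.02,.012): print(rel(st,[.480,.1116,z],-.196))
E
```

```text
(array([0.33, 0.12, 0.89]), array([0.   , 0.349, 0.   ]))
(array([1.15, 0.12, 3.15]), array([0.   , 0.349, 0.   ]))
(array([1.42, 0.12, 3.9 ]), array([0.   , 0.349, 0.   ]))
```

>>> {"op": "jog_arm", "data": {"series": [0,0,0,0,0,0,60,0,0,0,0,0,0,60,0,0,0,0,0.05,0,60,0.1,0.1,0.2,0,0.15,0,60,0.2,0.1,0.5,0,0.25,0,60,0.3,0.1,0.9,0,0.33,0,60,0.6,0.1,1.5,0,0.349,0,60,0.9,0.1,2.4,0,0.349,0,60,1.15,0.1,3.1,0,0.349,0,60,1.15,0.1,3.1,0,0.349,0,60]}}

```text
clock: 6.0
eef_pos: [0.4805, 0.1113, 0.0197]
tcp_rot: [0.995, -0.098, -0.001, 0.0]
wrist_force: [0.2, -0.5, 1.1]
width: 0.0549
```

```bash
python3 w.py w4
```

```text
{'clock': np.float64(6.0), 'eef_pos': array([0.4805, 0.1113, 0.0197]), 'tcp_rot': array([ 9.952e-01, -9.820e-02, -1.200e-03,  1.000e-04]), 'wrist_force': array([ 0.2456, -0.5059,  1.088 ]), 'width': np.float64(0.0549)}
```

View pics/w4.png

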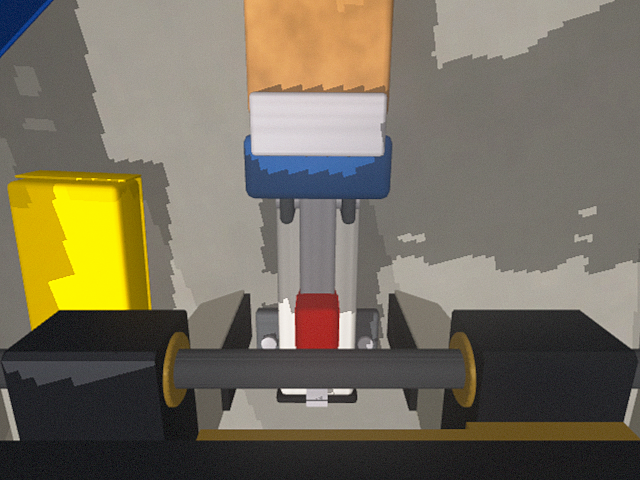

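>>> {"op": "jog_arm", "data": {"series": [0,0,0.4,0,0,0,60,0,0,0.8,0,0,0,40,0,0,0.9,0,0,0,5,0,0,0.9,0,0,0,5,0,0,0.9,0,0,0,5,0,0,0.9,0,0,0,5], "newtons": 20}}

```text
clock: 6.8
eef_pos: [0.4808, 0.112, 0.0116]
tcp_rot: [0.995, -0.098, -0.0, -0.0]
wrist_force: [-0.2, 2.4, 0.4]
width: 0.0157
```

Gripped: the opening is 15.7 mm, matching the 16 mm tab. Next I lift the tab about its pivot, then pull back.

>>> {"op": "jog_arm", "data": {"series": [-0.27,0,-0.45,0,-0.09,0,5,-0.48,0,-0.9,0,-0.175,0,5,-0.66,0,-1.35,0,-0.26,0,5,-0.8,0,-1.85,0,-0.35,0,5,-0.8,0,-1.85,0,-0.35,0,5,-1.2,0,-1.85,0,-0.35,0,5,-1.8,0,-1.85,0,-0.35,0,5,-2.4,0,-1.85,0,-0.35,0,5,-3,0,-1.85,0,-0.35,0,5,-3.6,0,-1.85,0,-0.35,0,5,-4.2,0,-1.85,0,-0.35,0,5,-4.8,0,-1.85,0,-0.35,0,5,-5.1,0,-1.85,0,-0.35,0,5,-5.1,0,-1.85,0,-0.35,0,5]}}

```text
clock: 8.55
eef_pos: [0.4298, 0.1223, 0.03]
tcp_rot: [0.98, -0.096, -0.174, -0.017]
wrist_force: [1.9, 4.7, -4.5]
width: 0.0156
```

```bash
python3 w.py w5
```

```text
{'clock': np.float64(8.55), 'eef_pos': array([0.4298, 0.1223, 0.03  ]), 'tcp_rot': array([ 0.9799, -0.096 , -0.1738, -0.0174]), 'wrist_force': array([ 1.9239,  4.6594, -4.5135]), 'width': np.float64(0.0156)}
```

View pics/w5.png

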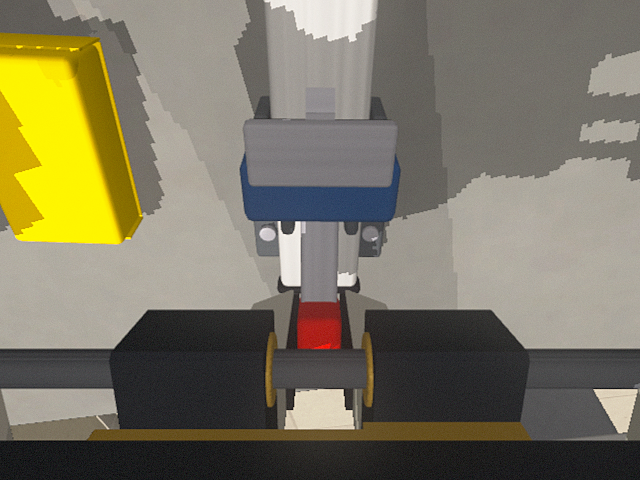

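The jaw is well back. I'll release the tab, rise and move over the block.

```bash
python3 - <<'E'
from h import *
from rig import env
st=env.read_state()
print(rel(st,[.4298,.1223,.06],-.196,.35));print(rel(st,[.4298,.1223,.11],-.196)); print(rel(st,[.585,.091,.11],-.196))
E
```

```text
(array([-1.03, -0.  , -2.81]), array([-0.   ,  0.001,  0.001]))
(array([-2.75, -0.  , -7.51]), array([-0.001,  0.351,  0.001]))
(array([ 12.11,   0.05, -12.96]), array([-0.001,  0.351,  0.001]))
```

>>> {"op": "jog_arm", "data": {"series": [0,0,0,0,0,0,60,0,0,0,0,0,0,60,0,0,0,0,0,0,60,0,0,0,0,0,0,80,-0.3,0,-1,0,0,0,100,-1,0,-2.8,0,0,0,100,-2,0,-5.5,0,0.1,0,100,-2.7,0,-7.5,0,0.25,0,100,-1,0,-8.2,0,0.35,0,100,3,0,-9.6,0,0.351,0,100,7.5,0,-11.3,0,0.351,0,100,11,0,-12.5,0,0.351,0,100,12.1,0,-12.9,0,0.351,0,100,12.1,0,-12.9,0,0.351,0,100]}}

```text
clock: 10.35
eef_pos: [0.5855, 0.0906, 0.1096]
tcp_rot: [0.995, -0.098, -0.0, -0.0]
wrist_force: [0.5, 1.2, -0.2]
width: 0.092
```

```bash
python3 w.py w6; python3 - <<'E'
from h import *
from rig import imaging
for n in("scene","top"):cv2.imwrite(f"pics/{n}6.png",imaging.get_image(n)["pixels"][:,:,::-1])
E
```

```text
{'clock': np.float64(10.35), 'eef_pos': array([0.5855, 0.0906, 0.1096]), 'tcp_rot': array([ 9.952e-01, -9.820e-02, -2.000e-04, -0.000e+00]), 'wrist_force': array([ 0.4776,  1.1937, -0.1766]), 'width': np.float64(0.092)}
```

View pics/w6.png

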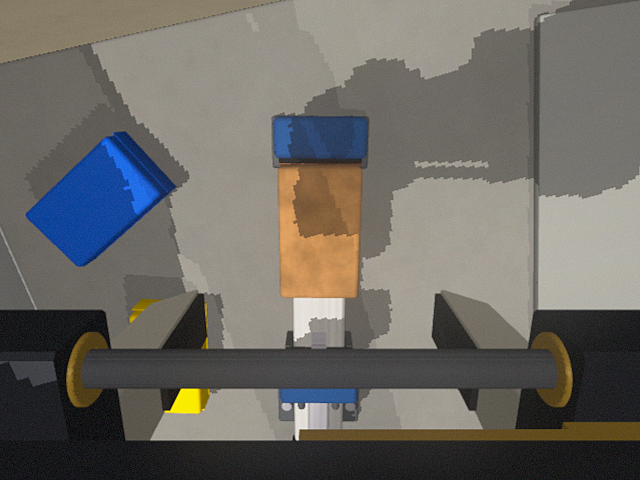

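View pics/scene6.png

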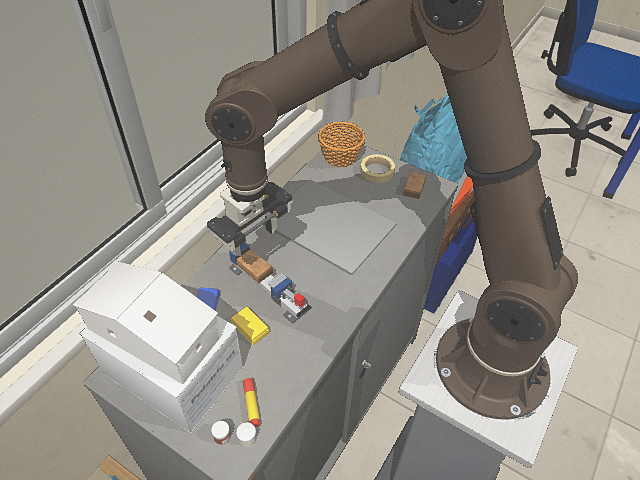

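```bash
python3 - <<'E'
from h import *
import pickle
from rig import env
st,c=pickle.load(open("pics/w6.pkl","rb"))
uv=[(278.5,166),(361,166),(358,297),(280,297)]
P=np.array([atz(c,u,v,.056) for u,v in uv]);print(P.round(4),P.mean(0))
print(np.linalg.norm(np.diff(P,axis=0,append=P[:1]),axis=1))
p=P.mean(0);print("clamp yaw from long edges",[np.arctan2(*(a-b)[1::-1]) for a,b in((P[0],P[3]),(P[1],P[2]))])
for z in(.05,.02,.0):print(rel(st,[p[0],p[1],z],-.196))
E
```

```text
[[0.6386 0.103  0.056 ]
 [0.6297 0.0579 0.056 ]
 [0.5519 0.0729 0.056 ]
 [0.5612 0.1196 0.056 ]] [0.59537153 0.08834671 0.056     ]
[0.04593361 0.07917044 0.04755814 0.07916142]
clamp yaw from long edges [np.float64(-0.21145160570659685), np.float64(-0.19092985631527962)]
(array([1.01, 0.03, 5.96]), array([-0.   ,  0.   , -0.001]))
(array([1.01, 0.03, 8.96]), array([-0.   ,  0.   , -0.001]))
(array([ 1.02,  0.03, 10.96]), array([-0.   ,  0.   , -0.001]))
```

The block is still seated against the fixed jaw, now free at its near end. Its top face spans (279,166) to (358,297) in the picture. I'll grip with the true tips about 6 mm above the block's underside, so they clear the folder later.

>>> {"op": "jog_arm", "data": {"series": [0.4,0,2,0,0,0,100,0.9,0,5,0,0,0,100,0.95,0,8,0,0,0,100,0.95,0,9.8,0,0,0,100,0.95,0,10.2,0,0,0,100,0.95,0,10.2,0,0,0,90,0.95,0,10.2,0,0,0,30,0.95,0,10.2,0,0,0,30,0.95,0,10.2,0,0,0,30,0.95,0,10.2,0,0,0,30,0.95,0,10.2,0,0,0,30], "newtons": 20}}

```text
clock: 11.88
eef_pos: [0.5951, 0.0888, 0.0078]
tcp_rot: [0.995, -0.098, 0.0, 0.0]
wrist_force: [0.3, -0.5, 3.3]
width: 0.0482
```

```bash
python3 w.py w7
```

```text
{'clock': np.float64(11.875), 'eef_pos': array([0.5951, 0.0888, 0.0078]), 'tcp_rot': array([ 9.952e-01, -9.800e-02,  1.000e-04,  0.000e+00]), 'wrist_force': array([ 0.3038, -0.4965,  3.3235]), 'width': np.float64(0.0482)}
```

View pics/w7.png

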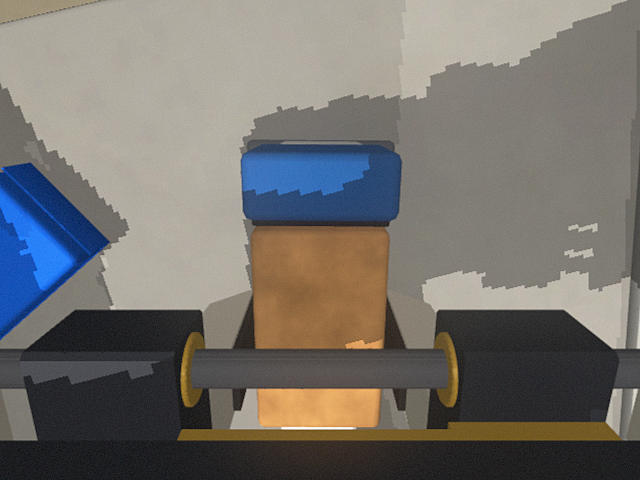

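```bash
python3 - <<'E'
from h import *
from rig import env
st=env.read_state()
print(rel(st,[.535,-.166,.07],-.05))
E
```

```text
(array([-0.92, 26.16, -6.22]), array([ 0.   , -0.   , -0.146]))
```

>>> {"op": "jog_arm", "data": {"series": [-0.05,0,-0.3,0,0,0,30,-0.1,0,-1,0,0,0,30,-0.1,0,-2.5,0,0,0,30,-0.1,0,-5,0,0,0,30,-0.1,0,-7,0,0,0,30,-0.1,0,-8,0,0,0,30,-0.1,0,-8,0,0,0,30], "newtons": 25}}

```text
clock: 12.8
eef_pos: [0.5945, 0.0891, 0.0885]
tcp_rot: [0.995, -0.098, 0.001, -0.0]
wrist_force: [-1.0, 0.4, -0.5]
width: 0.0482
```

```bash
python3 w.py w8;python3 - <<'E'
from h import *
from rig import env
st=env.read_state()
print(rel(st,[.535,-.166,.06],-.05))
E
```

```text
{'clock': np.float64(12.8), 'eef_pos': array([0.5945, 0.0891, 0.0885]), 'tcp_rot': array([ 9.952e-01, -9.800e-02,  8.000e-04, -2.000e-04]), 'wrist_force': array([-1.0421,  0.4182, -0.5299]), 'width': np.float64(0.0482)}
(array([-0.81, 26.16,  2.76]), array([ 0.   , -0.   , -0.146]))
```

View pics/w8.png

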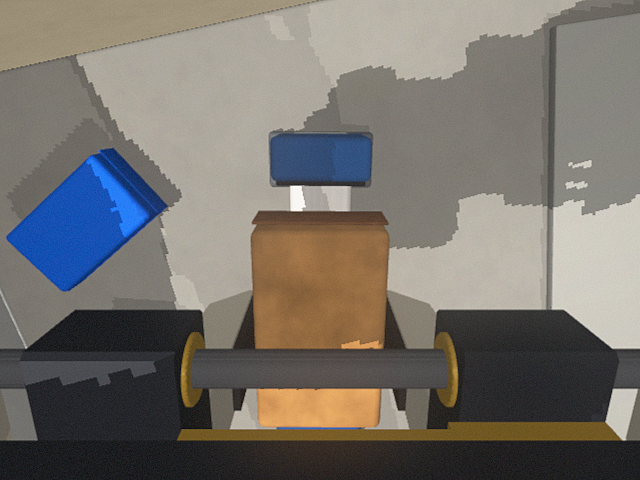

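The block is held level and is clear of the clamp. Next I carry it to the folder.

>>> {"op": "jog_arm", "data": {"series": [0,1,0,0,0,-0.01,30,-0.1,3.5,0,0,0,-0.02,30,-0.2,7,0,0,0,-0.04,30,-0.3,11,0,0,0,-0.06,30,-0.5,15,0,0,0,-0.08,30,-0.6,19,0.5,0,0,-0.1,30,-0.7,22.5,1.5,0,0,-0.12,30,-0.8,25,2.5,0,0,-0.14,30,-0.8,26.1,2.8,0,0,-0.146,30,-0.8,26.1,2.8,0,0,-0.146,30]}}

```text
clock: 14.1
eef_pos: [0.5348, -0.1659, 0.0592]
tcp_rot: [1.0, -0.026, -0.0, -0.0]
wrist_force: [-0.6, 0.4, -0.5]
width: 0.0484
```

```bash
python3 w.py w9; python3 - <<'E'
from h import *
from rig import imaging
for n in("top",):cv2.imwrite(f"pics/{n}9.png",imaging.get_image(n)["pixels"][:,:,::-1])
E
```

```text
{'clock': np.float64(14.1), 'eef_pos': array([ 0.5348, -0.1659,  0.0592]), 'tcp_rot': array([ 9.997e-01, -2.580e-02, -4.000e-04, -1.000e-04]), 'wrist_force': array([-0.6039,  0.3667, -0.5125]), 'width': np.float64(0.0484)}
```

View pics/w9.png

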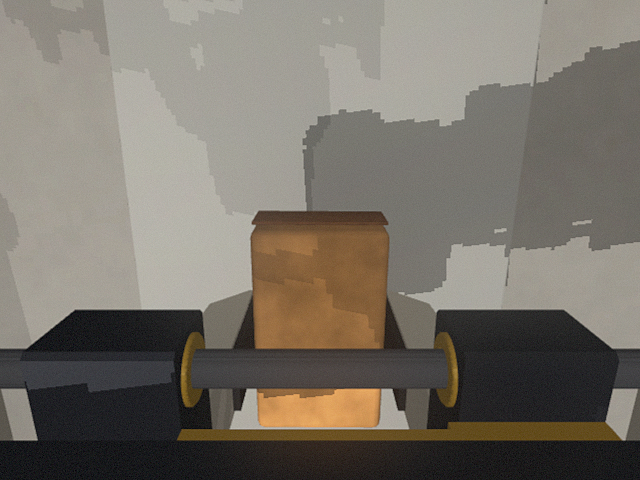

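View pics/top9.png

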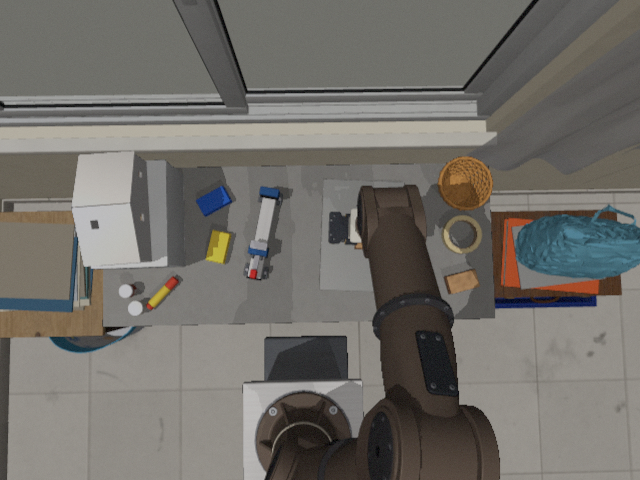

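>>> {"op": "jog_arm", "data": {"series": [0,0,1.5,0,0,0,30,0,0,3.5,0,0,0,30,0,0,5.2,0,0,0,30,0,0,6.2,0,0,0,30,0,0,6.6,0,0,0,30,0,0,6.8,0,0,0,30,0,0,6.8,0,0,0,30]}}

```text
clock: 15.08
eef_pos: [0.5355, -0.1655, -0.0082]
tcp_rot: [1.0, -0.025, 0.0, 0.0]
wrist_force: [-0.6, 0.5, -1.8]
width: 0.0481
```

>>> {"op": "jog_arm", "data": {"series": [0,0,0.1,0,0,0,30,0,0,0.2,0,0,0,30,0,0,0.3,0,0,0,30,0,0,0.3,0,0,0,30]}}

```text
clock: 15.58
eef_pos: [0.5351, -0.1654, -0.0115]
tcp_rot: [1.0, -0.025, -0.0, 0.0]
wrist_force: [-1.1, -0.3, -0.4]
width: 0.0482
```

Not touching yet, so I lower in 1 mm steps until the force shows contact.

>>> {"op": "jog_arm", "data": {"series": [0,0,0.1,0,0,0,30,0,0,0.1,0,0,0,30]}}

```text
clock: 15.82
eef_pos: [0.5352, -0.1654, -0.0125]
tcp_rot: [1.0, -0.025, -0.0, 0.0]
wrist_force: [-1.0, 1.0, -0.3]
width: 0.0482
```

>>> {"op": "jog_arm", "data": {"series": [0,0,0.1,0,0,0,30,0,0,0.1,0,0,0,30]}}

```text
clock: 16.08
eef_pos: [0.5353, -0.1654, -0.0133]
tcp_rot: [1.0, -0.025, 0.0, 0.0]
wrist_force: [-0.3, 0.2, 2.8]
width: 0.0481
```

>>> {"op": "jog_arm", "data": {"series": [0,0,0.05,0,0,0,30,0,0,0.05,0,0,0,30]}}

```text
clock: 16.32
eef_pos: [0.5353, -0.1654, -0.0133]
tcp_rot: [1.0, -0.025, 0.0, 0.0]
wrist_force: [-2.8, 1.4, 10.9]
width: 0.0486
```

Contact is clear: 11 N, with height holding at -0.0133, which matches the predicted -0.013. Release slowly and rise.

>>> {"op": "jog_arm", "data": {"series": [0,0,0,0,0,0,58,0,0,0,0,0,0,70,0,0,0,0,0,0,85,0,0,0,0,0,0,85,0,0,-1,0,0,0,85,0,0,-3,0,0,0,85,0,0,-6,0,0,0,85,-2,0,-10,0,0,0,85,-6,0,-14,0,0,0,85,-10,0,-17,0,0,0,85,-12,0,-18,0,0,0,85,-12,0,-18,0,0,0,85]}}

```text
clock: 17.82
eef_pos: [0.4148, -0.1598, 0.1676]
tcp_rot: [1.0, -0.026, 0.001, 0.001]
wrist_force: [-0.9, -0.4, -0.6]
width: 0.0781
```

```bash
python3 w.py w10; python3 - <<'E'
from h import *
from rig import imaging
for n in("scene","top"):cv2.imwrite(f"pics/{n}10.png",imaging.get_image(n)["pixels"][:,:,::-1])
E
```

```text
{'clock': np.float64(17.825), 'eef_pos': array([ 0.4148, -0.1598,  0.1676]), 'tcp_rot': array([ 9.997e-01, -2.560e-02,  1.000e-03,  9.000e-04]), 'wrist_force': array([-0.9119, -0.4142, -0.5816]), 'width': np.float64(0.0781)}
```

View pics/w10.png

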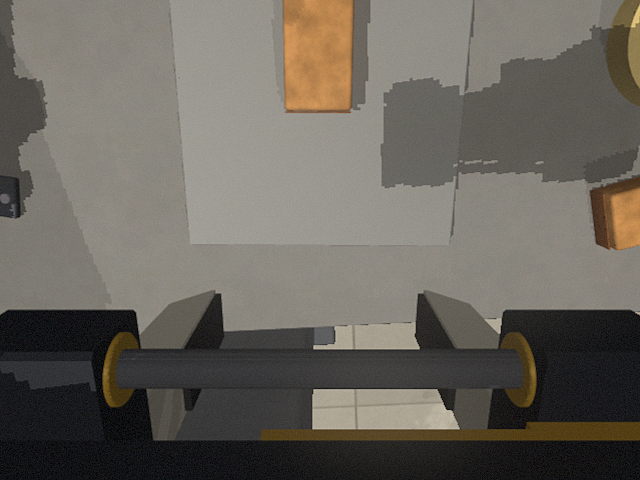

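View pics/scene10.png

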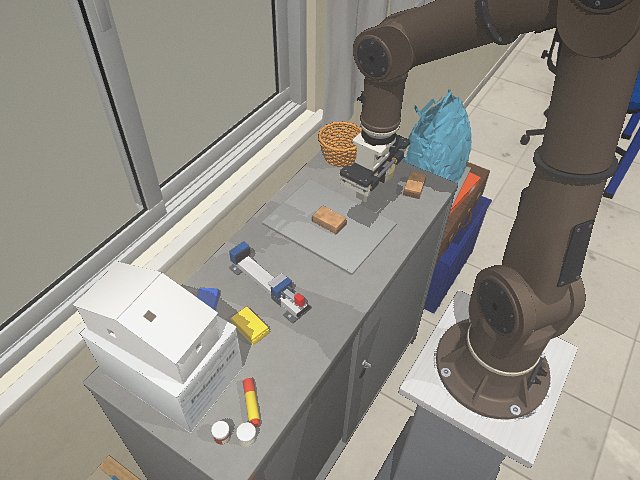

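View pics/top10.png

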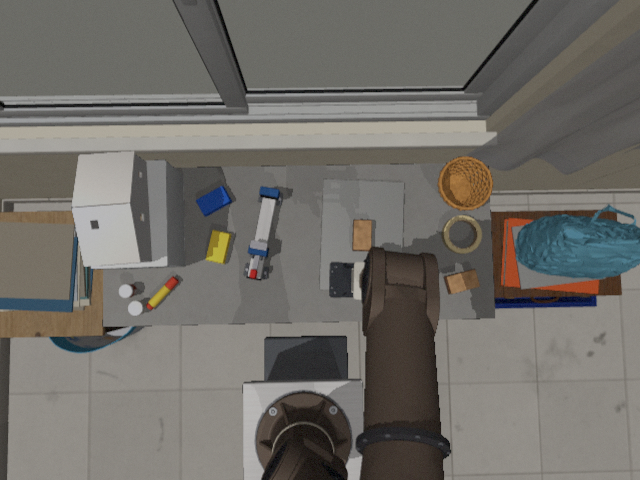

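The block lies flat at (362,235) in the top view, central on the folder. The jaw is back: the tab moved about 16 px, or 43 mm. The spare block, tape and glue stick haven't moved. Handing in.

```bash
python3 -c "
from rig import env
print(env.hand_in(), env.read_state()['clock'])"
```

```text
the job is handed in; nothing more can be done
the job is handed in; nothing more can be done
```

The sanding block is out of the clamp and lying flat near the centre of the grey folder. The clamp is open and the job was handed in at about 18 s of the 51 s allowed. I lifted the red pawl by its tab, slid the jaw back about 43 mm, lifted the block out and carried it over. I set it down until the wrist felt contact (about 11 N), then released it slowly.

**Last checks:** the top, scene and wrist pictures show the block flat in the folder's middle part and the jaw well back. The spare block, tape roll and glue stick are in their original places, and the gripper is clear of everything.

**What disagreed:**
- **Finger length:** the fingertips really end about 28 mm short of the reported TCP. Because of this my first grip closed on air above the tab, with no sign of contact. I measured the offset in the wrist picture and corrected for it, and the later grips closed on 15.7 mm (tab) and 48.2 mm (block).
- **Block size:** the wrist view measured the clamped block's length as 79 mm against the stated 83 mm. I put this down to its rounded edges and did not check it from a second view. The grip width matched, and it touched down within a millimetre of the predicted height.

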